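# Seat the bracket against the stop of the inspection fixture

## Task

Load the L-shaped aluminium bracket into the measuring fixture. Set it down in the channel between the two guide strips, foot flat and upright leg towards the stop but clearly short of it, then slide it along the channel until you feel it seat against the stop. Press it on firmly enough to feel but do not ram it, and leave it there, square against the stop.

Things in the scene. Friction and masses are not known exactly. Their poses are not given: they have to be found in the camera images.
- bracket: Loose aluminium L, 0.2-0.45 kg. Foot 70 (x) x 40 (y) x 22 mm high; on its +x end the upright leg, 28 mm long (x 7 to 35 mm, middle 21), 40 wide, top 72 mm above the underside: grip it there across y. Dark dots are flush. Origin: centre of the underside, z up. Stands at the robot's right among a plain 70 x 40 x 70 block and a stepped shaft, in any order, +x roughly away from the robot.
- bracket_nose (a point): Lower middle of the bracket's leading end face (the tall end), 35 mm along +x from the bracket's origin, at the underside. This face meets the stop.
- fixture: Fixed, at the robot's left. Grey plate 240 (x) x 100 (y) x 10 mm on the table; two steel guide strips along it, 14 wide, 12 high on the plate, leave a channel 58 mm wide (y -29 to 29). Channel floor 10 mm, strip tops 22 mm above the table. Origin: centre of the plate's underside; x along the channel from the open loading end (-120 mm) to the stop, roughly away from the robot.
- stop: Fixed rigid dark steel block across the channel, 22 (x) x 48 (y) x 20 mm high on the channel floor, round screw head 18 wide and 12 high on top. Stands 25 to 85 mm past the fixture's centre. Origin: middle of the lower edge of the face towards the loading end; x as the fixture's. The bracket drags on the floor with a few newtons only; at the stop resistance rises at once.
Not all that is in view belongs to the job. What is shaped like the bracket but yellow is not meant.

How it is judged:
On the way, in this order (a step that is already met when the one before it is completed fails the run):
1. the bracket stands flat on the channel floor, tall end towards the stop, at least 12 mm short of it (x of bracket_nose in the frame of stop below -0.012 m and x of bracket in the frame of fixture above -0.12 m and y of bracket_nose in the frame of stop between -0.015 and 0.015 m and z of bracket in the frame of fixture between 0.007 and 0.013 m and angle between bracket's own z axis and vertical below 0.1 rad), for 0.1 s.
2. slid up, the bracket is pressed on the stop with more than 2 N (contact force between bracket and stop above 2 N and z of bracket in the frame of fixture below 0.015 m).
At the end, for the whole second after the job is handed in: The bracket rests flat on the channel floor between the strips, its tall end face within 5 mm of the stop's face, square to it within 10 degrees, centred within 15 mm, let go and still (x of bracket_nose in the frame of stop between -0.005 and 0.005 m and y of bracket_nose in the frame of stop between -0.015 and 0.015 m and angle between the x axis of bracket and the x axis of fixture, either way round below 0.17 rad and angle between bracket's own z axis and vertical below 0.1 rad and z of bracket in the frame of fixture below 0.014 m and linear speed of bracket below 0.01 m/s); the robot touches nothing.
It fails at once if the bracket is rammed on the stop (more than 60 N) (contact force between bracket and stop above 60 N).
It also fails if it takes over 43 s, if anything falls off the work surface, if the arm or the gripper's body presses on something with over 40 N, if the wrist force passes 120 N, or if a joint passes its speed limit or range.

## Robot

A 6-joint arm with a two-finger parallel gripper is mounted at the origin on the work surface. World frame = base frame: x ahead of the robot, y to its left, z up, the work surface at z = 0. Lengths are in m, angles in rad, forces in N, time in s.
With the tool pointing down it reaches from about 0.35 to 0.925 m from the base axis. Payload 6.4 kg.
Tool frame: the origin (TCP) lies at the centre of the arm's flange, where the gripper is bolted on; the fingertips stand 173 mm ahead of it and the grasp point (between the pads) lies 155 mm ahead of it; z points along the fingers, y is the line along which they close (so a half turn about z gives the same grasp; the last joint's range is limited). The gripper opens to 85 mm and grips with 20 to 120 N. Pads are 22 mm wide; open, the fingers measure 114 mm over their backs; the gripper's body (76 mm by 85 mm) begins 54 mm behind the grasp point. The pads swing forward as they close: fully open they stand 13 mm farther back than shut.
Start: joints at [-1.321, 0.245, 1.558, -0, 1.339, -0.174], TCP at [0.267, -0.593, 0.405] pointing down, gripper open.
Joint ranges: [-3.13, 3.13], [-1.02, 2.26], [0.13, 2.54], [-0.95, 4.09], [0.21, 2.88], [-2.74, 2.74]. Speed limits (rad/s): [2.57, 2.57, 3.14, 3.14, 3.14, 3.14].

## Interface

Orientations are given as a 3x3 rotation matrix whose columns are the frame's x, y, z axes.
In Python, from rig import bot gives the robot as it stands. The module is installed in compiled form; this text tells all that it offers.
- The arm moves only by the tool step_arm, never from a script. Its argument "targets" is a list of rows, each a list of 2 entries, a list of its own where there are three numbers: the shift along the tool's x, y, z in cm, then the turn, a rotation vector about the tool's x, y, z in degrees. In form: [[[tx, ty, tz], [ax, ay, az]], ...]. A call has 1 to 10 rows; each row is the pose to reach, as a shift and turn from the pose commanded when the call began, along the tool's axes at that moment; what a row does not reach only later rows make up. A row lasts 1/10 s, in which the tool goes at most 50 mm and 8.59 degrees, less where a joint would pass 70% of its speed; a pose out of reach is approached as far as the arm can. A call with a gripper value outside its range is refused whole. "fingers" is the finger opening in cm, from 0 to 8.54, set as the call begins (left out, the last holds). The fingers move at their own pace and stop on an object; "squeeze" is the grip in N (left out, the last holds). Time passes only in rows, so rows that repeat a pose let the fingers close. It gives the time, the measured TCP pose, the force, the opening and the grip force at its end, in the units of the state.
- bot.get_state(): the state, without advancing time (a new reading comes with each control period).
- bot.grab_frame(name): name is "scene" or "top"; returns a dict with "color" (420x560x3 uint8, blue, green, red), "fovy" (degrees; the focal length in pixels is half the picture's height over the tangent of half this angle, whatever the lens; pixels are square), "cx", "cy" (the principal point, pixels), "position" and "rotation" of the camera in the world. Camera axes: x right, y down, z forward; pixel columns grow to the right and rows downward; lengths in m; the calibration is good to about 2 mm. A picture is of the moment at which its call begins. There is no depth.
- bot.sign_off(): hands the job in; it is judged then, once.
The state is a dict: "time": time; "q": joint angles; "qvel": joint speeds; "joint_efforts": joint torques, N m; "tool_pos": TCP position; "orientation": TCP orientation; "ft_force": force on the tool from outside, world axes, zero at the start; "moment": the same for the moment, N m; "gripper_width": finger opening in m; "grasp_force": force on a finger pad.
Only numpy, scipy, OpenCV 4.12 (cv2) and the standard library are available. Lean on these libraries where they do the work, as an engineer would, in place of code of your own. Each camera call takes 0.05 s, during which the arm holds its last target. There are 200 camera calls.

## Working session

There is one attempt and no reset: what is moved stays moved. The work goes in short steps, Python scripts to look and compute and a tool call to move; the robot and the scene stay as the last step left them, time stands still between calls to the robot, and variables do not carry over. Pictures are saved under pics/ and viewed, at most 10 in all, crops included, and the job is handed in when it is done.

Besides the shell and the picture viewer there is one more tool, called after "Emit:" in YAML: its name, and indented under it one key for each argument. step_arm: Moves the arm, as the interface text tells. Its arguments: {"type":"object","properties":{"targets":{"type":"array","items":{"type":"array"}},"fingers":{"type":"number"},"squeeze":{"type":"number"}},"required":["targets"]}

```bash
mkdir -p pics; cat > h.py <<'E'
import numpy as np, cv2
from rig import bot
def grab(n):
    f=bot.grab_frame(n); h=f['color'].shape[0]
    f['f']=h/2/np.tan(np.radians(f['fovy'])/2); return f
def ray(f,u,v):
    d=np.array([(u-f['cx'])/f['f'],(v-f['cy'])/f['f'],1.]); return np.array(f['position']),np.array(f['rotation'])@d
def onz(f,u,v,z):
    p,d=ray(f,u,v); return p+d*(z-p[2])/d[2]
def proj(f,P):
    c=np.array(f['rotation']).T@(np.array(P)-f['position']); return f['f']*c[:2]/c[2]+[f['cx'],f['cy']]
E
python3 - <<'E'
from h import *
import pickle
for n in('scene','top'):
    f=grab(n); pickle.dump(f,open(n+'.pkl','wb')); cv2.imwrite(f'pics/{n}0.png',f['color'])
    print(n,f['position'],np.round(f['rotation'],3).tolist(),f['f'],f['cx'],f['cy'])
s=bot.get_state();print(s['time'],s['tool_pos'],np.round(s['orientation'],3).tolist(),s['gripper_width'])
E
```

```text
scene [1.00642809 0.45428197 0.50025828] [[-0.787, 0.341, -0.514], [0.616, 0.421, -0.666], [-0.011, -0.841, -0.542]] 453.2910891778717 286.63250077274216 206.73163511564135
top [ 0.4415311  -0.12430731  0.8717816 ] [[0.002, -0.993, 0.114], [-1.0, -0.004, -0.015], [0.015, -0.114, -0.993]] 410.8845477073628 275.03879120861626 208.27084167041878
0.1 [ 0.26727037 -0.59228825  0.4036687 ] [[0.912, 0.411, -0.0], [0.411, -0.912, 0.002], [0.0, -0.002, -1.0]] 0.08549407863275789
```

View pics/scene0.png

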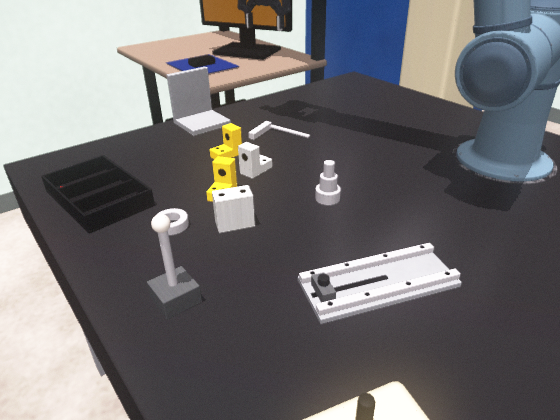

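View pics/top0.png

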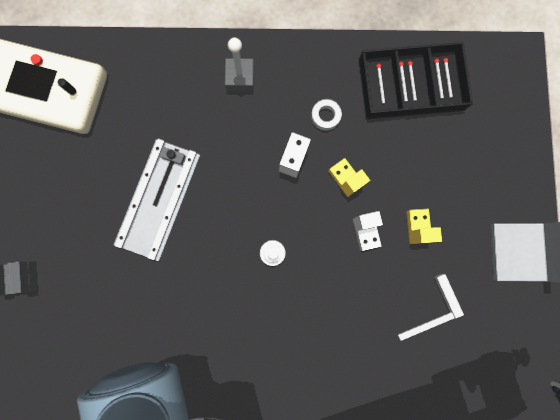

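The scene view shows a white L at (252,160), two yellow Ls at (229,140) and (222,178), a white block at (234,208), the shaft at (328,185) and the fixture at (380,280). In the top view, these could be taken for the bracket:
- white L at (369,231)
- yellow Ls at (349,177) and (425,227), excluded by colour
- plain block at (295,155), no step
- grey bookend at (520,252), too large
- white square tool at (440,310), a flat angle

I choose the white L at (369,231) and check it in a crop.

```bash
python3 - <<'E'
import pickle
from h import *
t=pickle.load(open('top.pkl','rb'));s=pickle.load(open('scene.pkl','rb'))
a=cv2.resize(t['color'][195:265,335:405],(400,400),interpolation=cv2.INTER_CUBIC)
b=cv2.resize(s['color'][130:190,225:285],(400,400),interpolation=cv2.INTER_CUBIC)
cv2.imwrite('pics/c1.png',np.hstack([a,b]))
c=cv2.resize(t['color'][130:270,105:215],None,fx=4,fy=4,interpolation=cv2.INTER_CUBIC)
cv2.imwrite('pics/c2.png',c)
E
```

```text
(no output)
```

View pics/c1.png

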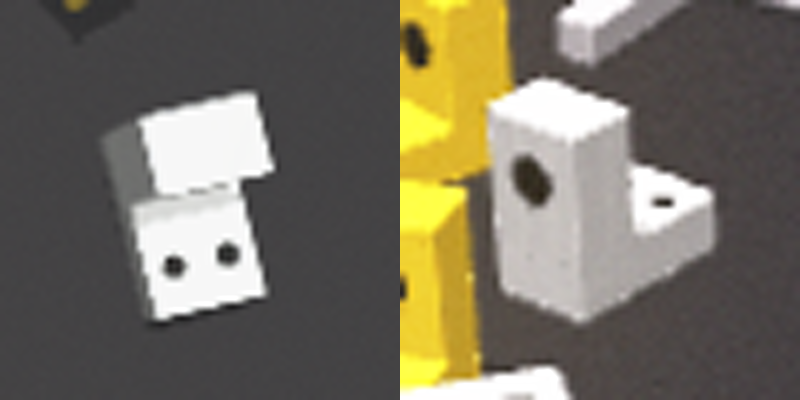

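View pics/c2.png

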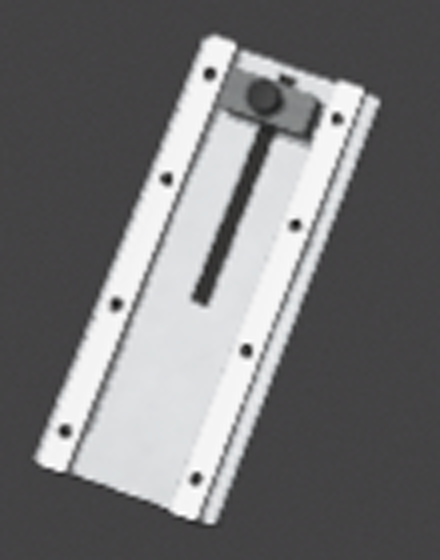

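The crop confirms the choice: white L, leg top corners at (359,215), (380,211), (383,225) and (363,229) in the top view, foot with two dots towards the robot. The fixture's strips carry eight dark dots, and the stop is near its far end with its front edge from about (160,157) to (182,165).

```bash
python3 - <<'E'
import pickle
from h import *
t=pickle.load(open('top.pkl','rb'));s=pickle.load(open('scene.pkl','rb'))
g=cv2.cvtColor(t['color'],cv2.COLOR_BGR2GRAY)
# bracket leg top from sub-pixel corners
c=np.array([[138,115],[255,93],[273,172],[158,195]])/5.714-.4+[335,195]
c=cv2.cornerSubPix(g,c.astype(np.float32).reshape(-1,1,2),(2,2),(-1,-1),(3,30,.01)).reshape(-1,2)
L=np.array([onz(t,u,v,.072) for u,v in c])
print('leg corners',np.round(L,4).tolist(),np.round(c,1).tolist(),'sides',[round(np.linalg.norm(L[i]-L[i-1]),4) for i in range(4)])
ctr=L.mean(0); ax=(L[0]-L[3]+L[1]-L[2])[:2]; ay=(L[0]-L[1]+L[3]-L[2])[:2]
print('legtop',ctr,'yaw',np.degrees(np.arctan2(ax[1],ax[0])),np.degrees(np.arctan2(-ay[0],ay[1])))
# foot dots, z=.022
# fixture dots
d=np.array([[210,73],[166,178],[116,303],[65,430],[337,118],[295,225],[246,350],[196,479]])/4-.4+[105,130]
P=[]
for u,v in d:
    w=255-g[int(v)-2:int(v)+4,int(u)-2:int(u)+4].astype(float); w=np.clip(w-60,0,None)
    y,x=np.mgrid[int(v)-2:int(v)+4,int(u)-2:int(u)+4]; P.append(onz(t,(w*x).sum()/w.sum(),(w*y).sum()/w.sum(),.022))
P=np.array(P); print('dots',np.round(P[:,:2],4).tolist())
fc=P.mean(0); 
yaw=np.mean([np.arctan2(*(P[i]-P[j])[[1,0]]) for i,j in((0,3),(4,7))]); print('fix',fc,'yaw',np.degrees(yaw),'gap',np.linalg.norm(P[:4].mean(0)-P[4:].mean(0)))
ex=np.array([np.cos(yaw),np.sin(yaw)]);ey=np.array([-ex[1],ex[0]])
def fx(p): return np.round([(p[:2]-fc[:2])@ex,(p[:2]-fc[:2])@ey],4).tolist()
k=lambda x,y:(x/4-.4+105,y/4-.4+130)
print('dots fx',[fx(p) for p in P])
print('strip out ends',[fx(onz(t,*k(*q),.022)) for q in((207,37),(362,88),(37,460),(200,522))])
print('stop front',[fx(onz(t,*k(*q),.030)) for q in((222,110),(307,138))],'low',[fx(onz(t,*k(*q),.010)) for q in((222,110),(307,138))],'screw',fx(onz(t,*k(265,97),.042)))
# scene check
print('scene: legtop ctr',proj(s,[*ctr[:2],.072]),'fix ctr floor',proj(s,[*fc[:2],.01]))
for n,P3 in(('legcorner',L),): print(n,np.round([proj(s,p) for p in P3],1).tolist())
cs=np.array([[488,103],[545,78],[630,110],[572,140]])-[400,0]
print('seen',np.round(cs/6.667-.4+[225,130],1).tolist())
E
```

```text
leg corners [[0.5199, -0.3011, 0.072], [0.5288, -0.3411, 0.072], [0.5031, -0.3471, 0.072], [0.4944, -0.307, 0.072]] [[358.8999938964844, 215.39999389648438], [379.1000061035156, 211.0], [382.5, 224.10000610351562], [362.20001220703125, 228.39999389648438]] sides [np.float64(0.0261), np.float64(0.041), np.float64(0.0264), np.float64(0.041)]
legtop [ 0.51156019 -0.32405262  0.072     ] yaw 13.079632846331577 12.41162457840558
dots [[0.6659, 0.1119], [0.6096, 0.1325], [0.5435, 0.156], [0.4779, 0.1794], [0.6423, 0.0445], [0.5854, 0.0648], [0.5196, 0.0879], [0.4537, 0.1117]]
fix [0.56223713 0.11109009 0.022     ] yaw -19.678291738606337 gap 0.0718239653457278
dots fx [[0.0974, 0.0356], [0.0374, 0.0361], [-0.0328, 0.036], [-0.1024, 0.036], [0.0978, -0.0357], [0.0374, -0.0358], [-0.0324, -0.0362], [-0.1024, -0.036]]
strip out ends [[0.1153, 0.0444], [0.1176, -0.0423], [-0.1211, 0.0436], [-0.1223, -0.0463]]
stop front [[0.0803, 0.0198], [0.0816, -0.0271]] low [[0.083, 0.0265], [0.0843, -0.0215]] screw [0.0926, -0.0024]
scene: legtop ctr [248.08828473 145.20383723] fix ctr floor [376.76767873 279.70192187]
legcorner [[250.8, 149.7], [237.3, 144.8], [245.5, 140.8], [258.9, 145.7]]
seen [[237.8, 145.0], [246.3, 141.3], [259.1, 146.1], [250.4, 150.6]]
```

```bash
cat >> h.py <<'E'
from scipy.spatial.transform import Rotation as R
def plan(p,yawdeg):
    s=bot.get_state(); A=np.array(s['orientation']); y=np.radians(yawdeg); c,n=np.cos(y),np.sin(y)
    T=np.array([[c,n,0],[n,-c,0],[0,0,-1.]])
    print('t',round(s['time'],2),'shift cm',np.round(A.T@(np.array(p)-s['tool_pos'])*100,2),'turn',np.round(np.degrees(R.from_matrix(A.T@T).as_rotvec()),2),'F',np.round(s['ft_force'],1),'w',round(s['gripper_width'],4))
E
python3 -c "
from h import *
plan([.5115,-.324,.3],12.7)"
```

```text
t 0.1 shift cm [ 33.29 -14.39  10.4 ] turn [-1.000e-01 -1.000e-02  1.158e+01] F [-0.4 -0.3  0.4] w 0.0855
```

Emit:
step_arm:
  targets:
    - [[4,-1.7,0],[0,0,2]]
    - [[8,-3.5,0],[0,0,4]]
    - [[12,-5.2,1],[0,0,6]]
    - [[16,-6.9,3],[0,0,8]]
    - [[20,-8.6,5],[0,0,10]]
    - [[24,-10.4,7],[0,0,11.6]]
    - [[28,-12.1,9],[0,0,11.6]]
    - [[31.5,-13.6,10],[0,0,11.6]]
    - [[33.3,-14.4,10.4],[0,0,11.6]]
    - [[33.3,-14.4,10.4],[0,0,11.6]]
  fingers: 6.8

```text
time: 1.1
tool_pos: [0.5126, -0.3219, 0.2991]
orientation: [[0.975, 0.223, -0.002], [0.223, -0.975, 0.002], [-0.001, -0.003, -1.0]]
ft_force: [-0.2, 0.2, -0.4]
gripper_width: 0.0682
grasp_force: 0.0
```

```bash
python3 -c "
from h import *
f=grab('top');cv2.imwrite('pics/t2.png',cv2.resize(f['color'][130:310,280:480],None,fx=2,fy=2))
plan([.5115,-.324,.198],12.7)"
```

```text
t 1.15 shift cm [-0.05  0.07 10.18] turn [-0.07  0.07  0.11] F [0.5 0.2 0.3] w 0.0682
```

View pics/t2.png

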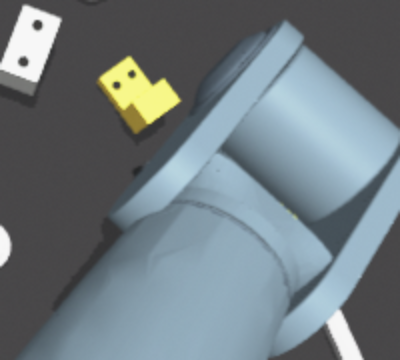

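The arm hides the bracket in the top view, but the pose is as planned. I descend in small steps and watch the force.

Emit:
step_arm:
  targets:
    - [[0,0,1.5],[0,0,0]]
    - [[0,0,3],[0,0,0]]
    - [[0,0,4.5],[0,0,0]]
    - [[0,0,5.7],[0,0,0]]
    - [[0,0,6.8],[0,0,0]]
    - [[0,0,7.8],[0,0,0]]
    - [[0,0,8.7],[0,0,0]]
    - [[0,0,9.5],[0,0,0]]
    - [[0,0,10.1],[0,0,0]]
    - [[0,0,10.1],[0,0,0]]

```text
time: 2.15
tool_pos: [0.5114, -0.3241, 0.1987]
orientation: [[0.976, 0.22, -0.001], [0.22, -0.976, 0.001], [-0.001, -0.001, -1.0]]
ft_force: [0.1, -0.0, 0.0]
gripper_width: 0.0679
grasp_force: 0.0
```

Emit:
step_arm:
  targets:
    - [[0,0,0],[0,0,0]]
    - [[0,0,0],[0,0,0]]
    - [[0,0,0],[0,0,0]]
    - [[0,0,0],[0,0,0]]
    - [[0,0,0],[0,0,0]]
    - [[0,0,0],[0,0,0]]
    - [[0,0,0],[0,0,0]]
    - [[0,0,0],[0,0,0]]
  fingers: 2
  squeeze: 45

```text
time: 2.95
tool_pos: [0.512, -0.3247, 0.2005]
orientation: [[0.976, 0.22, 0.001], [0.22, -0.976, -0.001], [0.001, 0.002, -1.0]]
ft_force: [0.9, -1.1, 6.3]
gripper_width: 0.0397
grasp_force: 46.7
```

Grip is good (39.7 mm wide). Now I lift.

Emit:
step_arm:
  targets:
    - [[0,0,-0.5],[0,0,0]]
    - [[0,0,-1.5],[0,0,0]]
    - [[0,0,-3],[0,0,0]]
    - [[0,0,-5],[0,0,0]]
    - [[0,0,-7],[0,0,0]]
    - [[0,0,-9],[0,0,0]]
    - [[0,0,-11],[0,0,0]]
    - [[0,0,-12],[0,0,0]]
    - [[0,0,-12],[0,0,0]]

```text
time: 3.85
tool_pos: [0.5119, -0.3245, 0.3219]
orientation: [[0.976, 0.22, 0.003], [0.22, -0.976, -0.002], [0.002, 0.003, -1.0]]
ft_force: [-0.4, -0.2, -2.9]
gripper_width: 0.0397
grasp_force: 46.0
```

```bash
python3 - <<'E'
from h import *
f=grab('scene');cv2.imwrite('pics/s3.png',cv2.resize(f['color'][60:240,180:400],None,fx=2.5,fy=2.5))
# nose at dot-frame x=.081-.040; tcp = nose -.014 along ex
y=np.radians(-19.7);ex=np.array([np.cos(y),np.sin(y)])
p=np.array([.5622,.1111])+ex*(.081-.040-.014); print(p)
plan([*p,.32],-19.7)
E
```

```text
[0.5876197  0.10199843]
t 3.9 shift cm [ 16.78 -39.91   0.  ] turn [ 3.000e-02 -5.000e-02  3.238e+01] F [-0.3  0.8 -3.3] w 0.0393
```

View pics/s3.png

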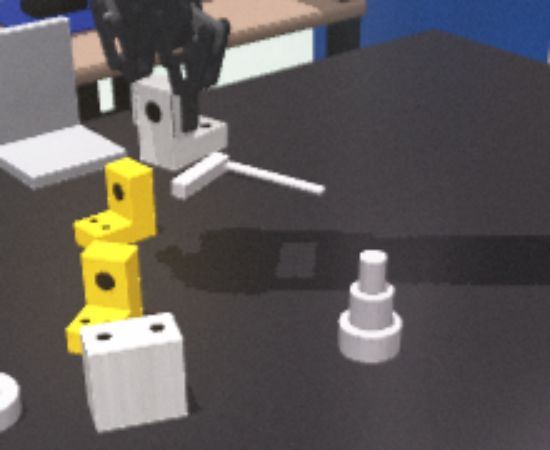

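The bracket hangs level in the fingers at about (180,125) of the crop. I carry it to above the channel.

Emit:
step_arm:
  targets:
    - [[1,-2.4,0],[0,0,2]]
    - [[2.5,-6,0],[0,0,6]]
    - [[4.2,-10,0],[0,0,10]]
    - [[5.9,-14,0],[0,0,14]]
    - [[7.6,-18,0],[0,0,18]]
    - [[9.3,-22,0],[0,0,22]]
    - [[11,-26,0],[0,0,26]]
    - [[12.6,-30,0],[0,0,30]]
    - [[14.3,-34,0],[0,0,32.4]]
    - [[15.5,-37,0],[0,0,32.4]]

```text
time: 4.9
tool_pos: [0.5811, 0.0732, 0.318]
orientation: [[0.942, -0.337, -0.003], [-0.337, -0.942, 0.0], [-0.003, 0.001, -1.0]]
ft_force: [1.0, -0.5, -3.0]
gripper_width: 0.0391
grasp_force: 46.5
```

```bash
python3 - <<'E'
from h import *
plan([.5876,.102,.255],-19.7)
E
```

```text
t 4.9 shift cm [-0.34 -2.94  6.3 ] turn [0.03 0.17 0.02] F [ 1.  -0.5 -3. ] w 0.0391
```

Emit:
step_arm:
  targets:
    - [[-0.1,-1.2,0.5],[0,0,0]]
    - [[-0.3,-2.4,2],[0,0,0]]
    - [[-0.3,-2.9,4],[0,0,0]]
    - [[-0.3,-2.9,5.5],[0,0,0]]
    - [[-0.3,-2.9,6.2],[0,0,0]]
    - [[-0.3,-2.9,6.2],[0,0,0]]
    - [[-0.3,-2.9,6.2],[0,0,0]]

```text
time: 5.6
tool_pos: [0.5888, 0.0984, 0.258]
orientation: [[0.941, -0.338, 0.0], [-0.338, -0.941, -0.0], [0.0, -0.0, -1.0]]
ft_force: [-0.0, -1.0, -3.3]
gripper_width: 0.0395
grasp_force: 46.5
```

```bash
python3 - <<'E'
from h import *
f=grab('scene');cv2.imwrite('pics/s4.png',cv2.resize(f['color'][150:330,280:480],None,fx=3,fy=3))
plan([.5876,.102,.215],-19.7)
E
```

```text
t 5.65 shift cm [-0.26 -0.28  4.35] turn [-0.03 -0.09 -0.06] F [-0.4 -0.5 -3.6] w 0.0394
```

View pics/s4.png

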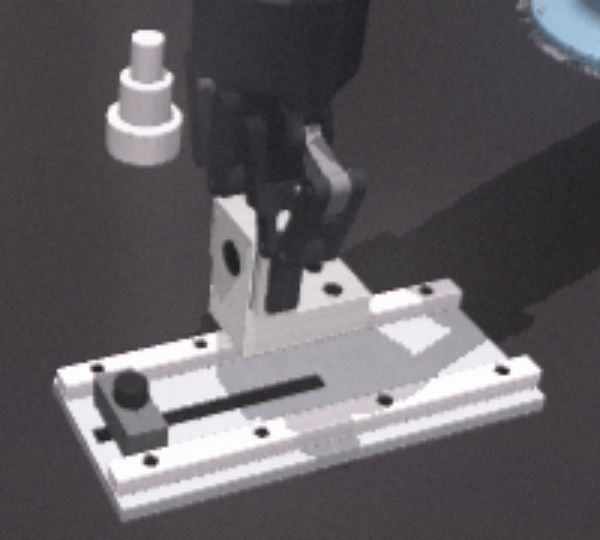

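The view shows the bracket just above the channel, tall end towards the stop and well short of it, nose lower corner at crop (243,353). I centre it and lower gently.

Emit:
step_arm:
  targets:
    - [[-0.2,-0.3,0.5],[0,0,0]]
    - [[-0.2,-0.3,1.2],[0,0,0]]
    - [[-0.2,-0.3,2],[0,0,0]]
    - [[-0.2,-0.3,2.7],[0,0,0]]
    - [[-0.2,-0.3,3.3],[0,0,0]]
    - [[-0.2,-0.3,3.8],[0,0,0]]
    - [[-0.2,-0.3,4.1],[0,0,0]]
    - [[-0.2,-0.3,4.3],[0,0,0]]
    - [[-0.2,-0.3,4.3],[0,0,0]]

```text
time: 6.55
tool_pos: [0.5877, 0.1025, 0.2145]
orientation: [[0.941, -0.337, -0.0], [-0.337, -0.941, 0.0], [-0.0, 0.0, -1.0]]
ft_force: [0.2, -0.3, -3.0]
gripper_width: 0.0396
grasp_force: 46.5
```

Still hanging (−3 N). I go down in 1 mm steps.

Emit:
step_arm:
  targets:
    - [[0,0,0.1],[0,0,0]]
    - [[0,0,0.2],[0,0,0]]
    - [[0,0,0.3],[0,0,0]]
    - [[0,0,0.3],[0,0,0]]

```text
time: 6.95
tool_pos: [0.5877, 0.1025, 0.2116]
orientation: [[0.941, -0.337, -0.0], [-0.337, -0.941, 0.0], [-0.0, 0.0, -1.0]]
ft_force: [-0.2, -0.3, -2.6]
gripper_width: 0.0396
grasp_force: 46.5
```

Emit:
step_arm:
  targets:
    - [[0,0,0.1],[0,0,0]]
    - [[0,0,0.2],[0,0,0]]
    - [[0,0,0.2],[0,0,0]]

```text
time: 7.25
tool_pos: [0.588, 0.1025, 0.2105]
orientation: [[0.941, -0.337, -0.0], [-0.337, -0.941, -0.0], [-0.0, 0.0, -1.0]]
ft_force: [-3.5, -0.4, 3.9]
gripper_width: 0.0392
grasp_force: 47.1
```

It's on the floor (vertical force now +3.9 N). I slide forward.

Emit:
step_arm:
  targets:
    - [[0,0,-0.05],[0,0,0]]
    - [[0,0,-0.05],[0,0,0]]
    - [[0.3,0,-0.05],[0,0,0]]
    - [[0.7,0,-0.05],[0,0,0]]
    - [[1.1,0,-0.05],[0,0,0]]
    - [[1.5,0,-0.05],[0,0,0]]
    - [[1.9,0,-0.05],[0,0,0]]
    - [[2.3,0,-0.05],[0,0,0]]
    - [[2.6,0,-0.05],[0,0,0]]
    - [[2.6,0,-0.05],[0,0,0]]

```text
time: 8.25
tool_pos: [0.6123, 0.0939, 0.2105]
orientation: [[0.941, -0.337, -0.0], [-0.337, -0.941, 0.001], [-0.001, -0.0, -1.0]]
ft_force: [-3.7, 1.3, 3.7]
gripper_width: 0.04
grasp_force: 47.3
```

```bash
python3 - <<'E'
from h import *
f=grab('scene');cv2.imwrite('pics/s5.png',cv2.resize(f['color'][190:320,290:470],None,fx=4,fy=4))
E
```

```text
(no output)
```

View pics/s5.png

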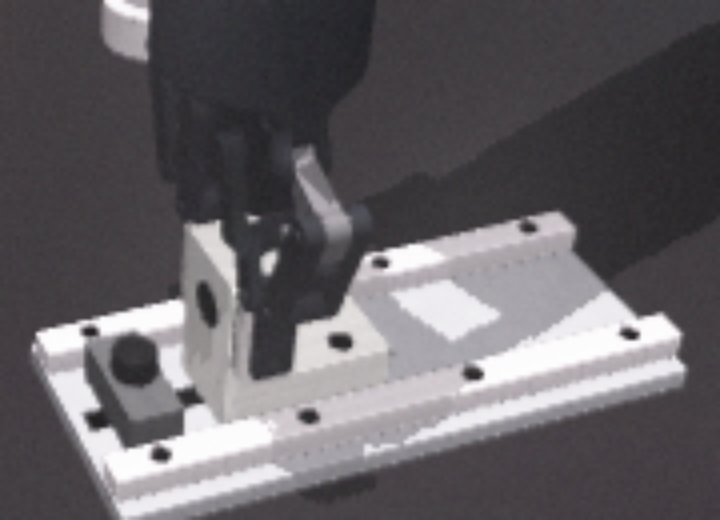

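The bracket stands flat in the channel, square, with a gap of roughly 13 mm between its nose, at crop (220,415), and the stop, at (185,410). I creep forward.

Emit:
step_arm:
  targets:
    - [[0.1,0,0],[0,0,0]]
    - [[0.2,0,0],[0,0,0]]
    - [[0.3,0,0],[0,0,0]]
    - [[0.4,0,0],[0,0,0]]
    - [[0.5,0,0],[0,0,0]]
    - [[0.6,0,0],[0,0,0]]
    - [[0.7,0,0],[0,0,0]]
    - [[0.8,0,0],[0,0,0]]

```text
time: 9.1
tool_pos: [0.6193, 0.0914, 0.2105]
orientation: [[0.941, -0.337, -0.002], [-0.337, -0.941, 0.001], [-0.002, 0.0, -1.0]]
ft_force: [-7.7, 2.3, 6.6]
gripper_width: 0.0393
grasp_force: 47.8
```

Emit:
step_arm:
  targets:
    - [[0.05,0,0],[0,0,0]]
    - [[0.1,0,0],[0,0,0]]
    - [[0.15,0,0],[0,0,0]]
    - [[0.2,0,0],[0,0,0]]

```text
time: 9.5
tool_pos: [0.6212, 0.0908, 0.2106]
orientation: [[0.941, -0.337, -0.002], [-0.337, -0.941, 0.001], [-0.002, 0.0, -1.0]]
ft_force: [-7.1, 2.8, 7.2]
gripper_width: 0.0395
grasp_force: 47.7
```

Still sliding, so the 7 N is floor drag. I ease the down-pressure slightly and carry on.

Emit:
step_arm:
  targets:
    - [[0,0,-0.04],[0,0,0]]
    - [[0.05,0,-0.04],[0,0,0]]
    - [[0.1,0,-0.04],[0,0,0]]
    - [[0.15,0,-0.04],[0,0,0]]
    - [[0.2,0,-0.04],[0,0,0]]

```text
time: 10.0
tool_pos: [0.6234, 0.0897, 0.2105]
orientation: [[0.941, -0.337, -0.0], [-0.337, -0.941, 0.0], [-0.0, -0.0, -1.0]]
ft_force: [-3.9, 2.2, 3.8]
gripper_width: 0.0394
grasp_force: 47.5
```

Emit:
step_arm:
  targets:
    - [[0.05,0,0],[0,0,0]]
    - [[0.1,0,0],[0,0,0]]
    - [[0.15,0,0],[0,0,0]]
    - [[0.2,0,0],[0,0,0]]

```text
time: 10.4
tool_pos: [0.6254, 0.0889, 0.2105]
orientation: [[0.941, -0.337, -0.0], [-0.337, -0.941, -0.0], [-0.0, 0.0, -1.0]]
ft_force: [-3.7, 2.0, 3.8]
gripper_width: 0.0395
grasp_force: 47.5
```

Emit:
step_arm:
  targets:
    - [[0.05,0,0],[0,0,0]]
    - [[0.1,0,0],[0,0,0]]
    - [[0.15,0,0],[0,0,0]]

```text
time: 10.7
tool_pos: [0.6268, 0.0884, 0.2105]
orientation: [[0.941, -0.337, -0.0], [-0.337, -0.941, -0.0], [0.0, 0.0, -1.0]]
ft_force: [-4.7, 2.0, 3.2]
gripper_width: 0.0396
grasp_force: 47.5
```

Emit:
step_arm:
  targets:
    - [[0.05,0,0],[0,0,0]]
    - [[0.1,0,0],[0,0,0]]

```text
time: 10.9
tool_pos: [0.6277, 0.0881, 0.2105]
orientation: [[0.941, -0.337, -0.0], [-0.337, -0.941, -0.0], [-0.0, 0.0, -1.0]]
ft_force: [-4.7, 1.3, 4.1]
gripper_width: 0.0396
grasp_force: 47.4
```

Emit:
step_arm:
  targets:
    - [[0.05,0,0],[0,0,0]]
    - [[0.1,0,0],[0,0,0]]
    - [[0.15,0,0],[0,0,0]]

```text
time: 11.2
tool_pos: [0.6285, 0.0879, 0.2105]
orientation: [[0.941, -0.338, -0.004], [-0.338, -0.941, 0.001], [-0.004, 0.001, -1.0]]
ft_force: [-9.9, 2.8, 8.0]
gripper_width: 0.0395
grasp_force: 47.6
```

The force has risen and travel has lagged, so contact has begun. A little more to confirm.

Emit:
step_arm:
  targets:
    - [[0.05,0,0],[0,0,0]]
    - [[0.1,0,0],[0,0,0]]

```text
time: 11.4
tool_pos: [0.629, 0.0879, 0.2106]
orientation: [[0.941, -0.338, -0.006], [-0.338, -0.941, 0.001], [-0.006, 0.001, -1.0]]
ft_force: [-13.6, 3.5, 11.1]
gripper_width: 0.0397
grasp_force: 47.8
```

Emit:
step_arm:
  targets:
    - [[0.05,0,-0.02],[0,0,0]]
    - [[0.1,0,-0.04],[0,0,0]]
    - [[0.15,0,-0.05],[0,0,0]]

```text
time: 11.7
tool_pos: [0.6297, 0.0877, 0.2106]
orientation: [[0.941, -0.338, -0.009], [-0.338, -0.941, 0.002], [-0.01, 0.001, -1.0]]
ft_force: [-17.3, 5.5, 13.1]
gripper_width: 0.0397
grasp_force: 47.9
```

About 18 N along the channel, still rising with every step: it is seated. I release and look.

Emit:
step_arm:
  targets:
    - [[0,0,0],[0,0,0]]
    - [[0,0,0],[0,0,0]]
    - [[0,0,0],[0,0,0]]
    - [[0,0,0],[0,0,0]]
    - [[0,0,0],[0,0,0]]
  fingers: 6

```text
time: 12.2
tool_pos: [0.6317, 0.0866, 0.2112]
orientation: [[0.941, -0.338, 0.001], [-0.338, -0.941, -0.0], [0.001, -0.0, -1.0]]
ft_force: [-0.6, -0.1, -0.2]
gripper_width: 0.0597
grasp_force: 0.0
```

Emit:
step_arm:
  targets:
    - [[0,0,-0.5],[0,0,0]]
    - [[0,0,-1.5],[0,0,0]]
    - [[0,0,-3],[0,0,0]]
    - [[0,0,-5],[0,0,0]]
    - [[0,0,-8],[0,0,0]]
    - [[0,0,-11],[0,0,0]]
    - [[0,0,-14],[0,0,0]]
    - [[-3,0,-15],[0,0,0]]
    - [[-7,3,-15],[0,0,0]]
    - [[-11,6,-15],[0,0,0]]

```text
time: 13.2
tool_pos: [0.5066, 0.0675, 0.3632]
orientation: [[0.942, -0.336, 0.003], [-0.336, -0.942, -0.0], [0.003, -0.001, -1.0]]
ft_force: [-0.3, -0.1, 0.7]
gripper_width: 0.06
grasp_force: 0.0
```

Emit:
step_arm:
  targets:
    - [[-2,4,0],[0,0,0]]
    - [[-3,8,0],[0,0,0]]
    - [[-3,12,0],[0,0,0]]
    - [[-3,16,0],[0,0,0]]
    - [[-3,20,0],[0,0,0]]
    - [[-3,23,0],[0,0,0]]
    - [[-3,25,0],[0,0,0]]
    - [[-3,25,0],[0,0,0]]

```text
time: 14.0
tool_pos: [0.3945, -0.1594, 0.3627]
orientation: [[0.94, -0.341, 0.002], [-0.341, -0.94, -0.002], [0.003, 0.001, -1.0]]
ft_force: [-0.4, 0.5, -0.5]
gripper_width: 0.0598
grasp_force: 0.0
```

```bash
python3 - <<'E'
from h import *
t=grab('top');s=grab('scene')
a=cv2.resize(t['color'][130:270,105:215],(400,509));b=cv2.resize(s['color'][200:320,300:394],(399,509))
cv2.imwrite('pics/f6.png',np.hstack([a,b]))
print(bot.get_state()['time'])
E
```

```text
14.1
```

View pics/f6.png

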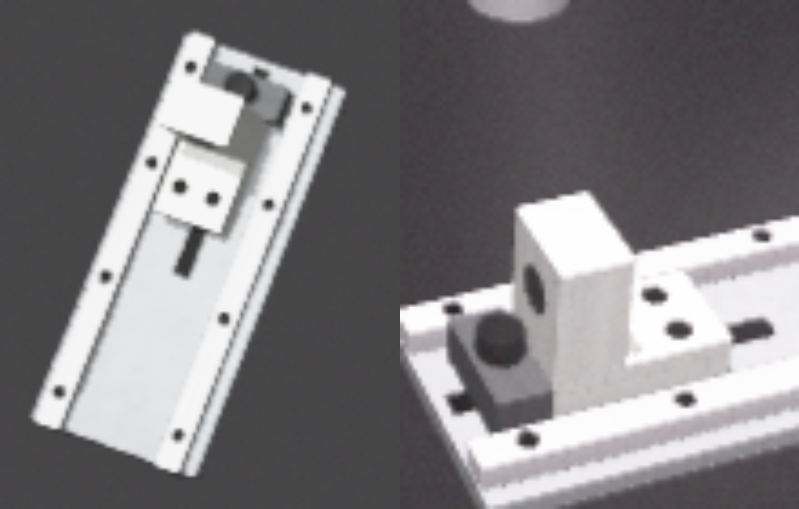

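The bracket stands flat and square with its face touching the stop at crop (553,400), within the stop's width, and the arm is clear. I hand in.

```bash
python3 -c "
from rig import bot
print(bot.sign_off())"
```

```text
the job is handed in; nothing more can be done
None
```

The bracket is seated flat and square against the stop, pressed on with about 18 N along the channel (floor drag included), then released with the arm clear; I handed it in at 14.1 s, and the sign-off gave no verdict.

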